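# Register a brass blank on the marking bed and set the hold-down lever

## Task

Slide the brass blank across the marking bed, without lifting it off, until its long edge is flush against the far fence and its short edge is flush against the left stop. Then swing the orange-knobbed vacuum hold-down lever round until it lines up with the green pointer, leaving the blank against its stops and the other things on the bench where they are.

Things in the scene. Friction and masses are not known exactly. Their poses are not given: they have to be found in the camera images.
- bed: fixed aluminium marking bed with rows of small dark holes, turned up to 15 degrees; 12 mm high, origin at bench level, the plate spans x -110..110, y -130..100 mm from it (x away from the robot, y to its left). Two dark steel stops stand on it, 10 mm high, 15 mm wide: the far fence (face at x 80, from y -60 to 75 mm) and the left stop (face at y 60, from x 20 to 80 mm)
- corner (a point): the inner corner where the faces of far fence and left stop meet, at the top of the plate (12 mm above the bench); axes as the bed's
- blank: loose rectangular brass blank, 50 mm (its x) by 70 mm (its y) by 12 mm high, about 0.35 kg, a circle scribed on top. Origin at the centre of its underside. It starts lying on the bed, near right of the stops, turned up to 25 degrees; registered, its centre is 25 mm in -x and 35 mm in -y from the corner
- lever (a joint): angle of the hold-down lever about a vertical axis, rad, 0 to 2.5; at 0 the lever points along the bed's -x (to the robot), growing clockwise seen from above (by way of the bed's +y). Stiff enough to stay where it is left
- lever_hinge (a point): point on the lever's vertical axis, 30 mm above the bench, at x 40, y 150 mm of the bed; axes as the bed's
- lever_knob (a point): centre of the top of the lever's upright orange knob, 60 mm from the axis, 61 mm above the bench; the knob is 22 mm in diameter and spans heights 30 to 61 mm, under it a steel arm 10 mm wide at heights 23 to 29 mm. Its -x axis points outward from the hinge
- pointer: fixed pointer, a flat black strip with a green end 16 mm wide, 5 mm high, lying on the bench below the lever and pointing radially outward from the lever's axis. Origin on the lever's axis at bench level; its -x axis points outward to the green end. Its direction differs every time
- pointer_tip (a point): outer end of the green pointer, 108 mm from the lever's axis, 5 mm above the bench
- case_ring: steel watch-case ring lying on the near left part of the bed, 38 mm outside diameter, 8 mm high; leave alone. Origin at its underside
- oil_bottle: small amber oil bottle with red cap, 28 mm diameter, 55 mm high, beyond the far fence; leave alone. Origin at its underside
- loupe: black eye loupe standing on its wide end, 38 mm diameter, 28 mm high, beyond the far fence; leave alone. Origin at its underside
- driver: screwdriver lying on the bench to the right of the bed, about 150 mm long; leave alone. Origin at its underside
- blower: blue rubber dust blower standing to the right of the bed, 58 mm diameter, 85 mm high; leave alone. Origin at its underside
- pot: small white pot with yellow lid, 40 mm diameter, 30 mm high, beyond the bed; leave alone. Origin at its underside
Mind the look-alikes: they are no part of the job. Of the things that look like the blank, the smallest one is meant.

How it is judged:
By the outcome, as a careful person would: the job done as asked, in the order asked, and still so for the second after the job is handed in, with the robot touching nothing.
It also fails if it takes over 59 s, if anything falls off the work surface, if the arm or the gripper's body presses on something with over 40 N, if the wrist force passes 120 N, or if a joint passes its speed limit or range.

## Robot

A 6-joint arm with a two-finger parallel gripper is mounted at the origin on the work surface. World frame = base frame: x ahead of the robot, y to its left, z up, the work surface at z = 0. Lengths are in m, angles in rad, forces in N, time in s.
With the tool pointing down it reaches from about 0.325 to 0.9 m from the base axis. Payload 6.1 kg.
Tool frame: the origin (TCP) lies on the centre line of the jaws, within the pads' length; the fingertips stand 8 mm ahead of it and the grasp point (between the pads) lies 11 mm behind it; y points along the fingers, z is the direction in which the jaws open and shut, and the axes are right-handed (so a half turn about y gives the same grasp; the last joint's range is limited). The gripper opens to 85 mm and grips with 20 to 120 N. Pads are 22 mm wide; open, the fingers measure 114 mm over their backs; the gripper's body (76 mm by 85 mm) begins 54 mm behind the grasp point. The pads swing forward as they close: fully open they stand 13 mm farther back than shut.
Start: joints at [-1.345, 0.22, 1.526, -0, 1.395, -0.126], TCP at [0.215, -0.587, 0.239] pointing down, gripper open.
Joint ranges: [-2.98, 2.98], [-0.91, 2.08], [0.09, 2.57], [-1.24, 4.39], [0.2, 2.65], [-2.68, 2.68]. Speed limits (rad/s): [2.57, 2.57, 3.01, 3.14, 3.14, 3.14].

## Interface

Orientations are given as [roll, pitch, yaw] about the fixed x, y, z axes, in that order (R = Rz(yaw) Ry(pitch) Rx(roll)).
In Python, from bench import manip gives the robot as it stands. The module is installed in compiled form; this text tells all that it offers.
- The arm moves only by the shell command python3 -m creep 'ROWS' [FORCE]. ROWS is JSON, a list of rows, each a list of 7 numbers: the turn, a rotation vector about the world's x, y, z in units of 5 degrees (1.0 is 5 degrees), then the shift along the world's x, y, z in units of 40 mm (1.0 is 40 mm), then the closure in counts, from 0 (fully open) to 255 (shut). In form: [[ax, ay, az, dx, dy, dz, gripper], ...]. A call has 1 to 12 rows; each row is the pose to reach, as a shift and turn from the pose measured when the call began; what a row does not reach only later rows make up. A row lasts 1/10 s, in which the tool goes at most 50 mm and 8.59 degrees, less where a joint would pass 70% of its speed; a pose out of reach is approached as far as the arm can. A call with a gripper value outside its range is refused whole. The fingers move at their own pace and stop on an object; FORCE is the grip in N (left out, the last holds). Time passes only in rows, so rows that repeat a pose let the fingers close. It gives the time, the measured TCP pose, the force and the opening at its end, in the units of the state.
- manip.get_obs(): the state, without advancing time (a new reading comes with each control period).
- manip.grab_frame(name): name is "scene" or "top" or "wrist"; returns a dict with "color" (480x640x3 uint8, red, green, blue), "intrinsics" (3x3 intrinsics, pixels), "xyz" and "orientation" of the camera in the world. Camera axes: x right, y up, looking along -z (the intrinsics and any distortion apply to the point x, -y, -z); pixel columns grow to the right and rows downward; lengths in m; the calibration is good to about 2 mm. A picture is of the moment at which its call begins. There is no depth.
- manip.sign_off(): hands the job in, once; it reports no verdict.
The state is a dict: "clock": time; "joints": joint angles; "qd": joint speeds; "tau": joint torques, N m; "ee_pos": TCP position; "orientation": TCP orientation; "contact_force": force on the tool from outside, world axes, zero at the start; "ft_torque": the same for the moment, N m; "opening": opening from 0.0 (shut) to 1.0 (fully open).
Only numpy, scipy, OpenCV 4.12 (cv2) and the standard library are available. Lean on these libraries where they do the work, as an engineer would, in place of code of your own. Each camera call takes 0.05 s, during which the arm holds its last target. There are 200 camera calls.

## Working session

There is one attempt and no reset: what is moved stays moved. The work goes in short steps, Python scripts to look and compute and a shell command to move; the robot and the scene stay as the last step left them, time stands still between calls to the robot, and variables do not carry over. Pictures are saved under pics/ and viewed, about 8 in all and at most 12, crops included, and the job is handed in when it is done.

```bash
mkdir -p pics; cat > h.py <<'E'
import numpy as np, cv2
from bench import manip
from scipy.spatial.transform import Rotation as R
def grab(n,save=None):
    f=manip.grab_frame(n)
    if save: cv2.imwrite('pics/'+save,cv2.cvtColor(f['color'],cv2.COLOR_RGB2BGR))
    return f
def ray(f,px):
    K=np.array(f['intrinsics']);u=np.atleast_2d(px).astype(float)
    d=np.c_[(u[:,0]-K[0,2])/K[0,0],-(u[:,1]-K[1,2])/K[1,1],-np.ones(len(u))]
    o=np.array(f['orientation'])
    M=o if o.shape==(3,3) else R.from_euler('xyz',o).as_matrix()
    return np.array(f['xyz']),d@M.T
def onz(f,px,z):
    c,d=ray(f,px); return c+d*((z-c[2])/d[:,2:3])
def proj(f,P):
    o=np.array(f['orientation']);M=o if o.shape==(3,3) else R.from_euler('xyz',o).as_matrix()
    p=(np.atleast_2d(P)-np.array(f['xyz']))@M; K=np.array(f['intrinsics'])
    return np.c_[K[0,2]+K[0,0]*p[:,0]/-p[:,2],K[1,2]+K[1,1]*p[:,1]/p[:,2]]
E
python3 - <<'E'
from h import *
for n in('top','scene'):
    f=grab(n,n+'0.png');print({k:v for k,v in f.items() if k!='color'})
print(manip.get_obs())
E
```

```text
{'intrinsics': array([[613.41914081,   0.        , 322.56520435],
       [  0.        , 613.41914081, 240.89093108],
       [  0.        ,   0.        ,   1.        ]]), 'xyz': array([ 0.4126973 , -0.05636383,  1.12054495]), 'orientation': array([ 0.10474074, -0.02015734, -1.58038948])}
{'intrinsics': array([[446.07487269,   0.        , 322.40058025],
       [  0.        , 446.07487269, 237.67132168],
       [  0.        ,   0.        ,   1.        ]]), 'xyz': array([1.19099047, 0.13846962, 0.53879608]), 'orientation': array([9.80216530e-01, 1.49715539e-03, 1.84717780e+00])}
{'clock': 0.1, 'joints': array([-1.34508831e+00,  2.21151740e-01,  1.52748666e+00,  1.52702801e-05,
        1.39472875e+00, -1.26077969e-01]), 'qd': array([ 8.62709337e-05, -3.09614852e-03, -1.52262906e-03,  4.36538845e-04,
        7.86603890e-04,  6.06223386e-04]), 'tau': array([-2.61534888e-04, -4.98245215e+01, -3.90549695e+01, -4.83552703e-04,
        5.67711584e-03,  8.75472068e-06]), 'ee_pos': array([ 0.2152529 , -0.58619469,  0.23831118]), 'orientation': array([-1.57255485e+00,  2.38042471e-04, -2.78980956e+00]), 'contact_force': array([ 0.27856332, -0.43919879, -0.84709168]), 'ft_torque': array([-0.04241376,  0.03211519, -0.01161366]), 'opening': 1.002096202900692}
```

View pics/top0.png

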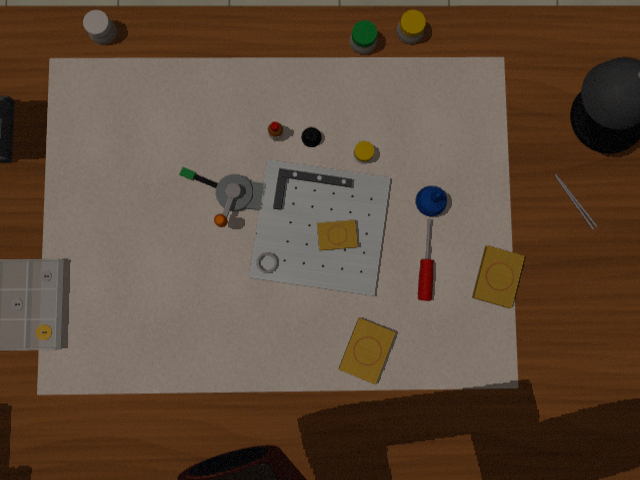

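View pics/scene0.png

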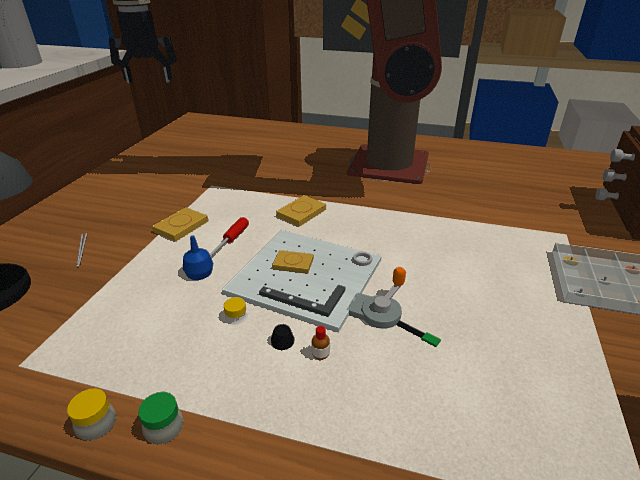

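```bash
cat > meas.py <<'E'
from h import *
f=grab('top'); im=f['color']; hsv=cv2.cvtColor(im,cv2.COLOR_RGB2HSV)
def blobs(lo,hi,amin,name,z,s=None):
    m=cv2.inRange(hsv,lo,hi)
    for c in cv2.findContours(m,0,2)[0]:
        a=cv2.contourArea(c)
        if a<amin: continue
        r=cv2.minAreaRect(c); x,y=r[0]
        if not(100<x<520 and 100<y<390): continue
        b=onz(f,cv2.boxPoints(r),z)
        print(name,np.round(r[0],1),'area',a,'c',onz(f,r[0],z).round(4)[0,:2],'sides',np.linalg.norm(b[1]-b[0]).round(4),np.linalg.norm(b[2]-b[1]).round(4),'dirs deg',[np.degrees(np.arctan2(*(b[i+1]-b[i])[1::-1])).round(1) for i in(0,1)]); 
blobs((15,120,60),(30,255,255),300,'brass',.024)
blobs((5,170,90),(14,255,255),40,'orange',.061)
blobs((50,120,40),(75,255,255),25,'green',.005)
blobs((88,5,100),(125,60,255),3000,'bed',.012)
if __name__=='__main__':
    big=cv2.resize(cv2.cvtColor(im,cv2.COLOR_RGB2BGR)[110:310,170:400],None,fx=3,fy=3,interpolation=2);cv2.imwrite('pics/crop1.png',big)
    print(im[200,320],im[260,290],im[190,235],im[120,220])
E
python3 meas.py
```

```text
brass [366.9 350.4] area 2177.5 c [ 0.3326 -0.1562] sides 0.0983 0.072 dirs deg [np.float64(-22.8), np.float64(-112.2)]
brass [498.1 275.9] area 2151.0 c [ 0.4621 -0.3946] sides 0.1015 0.0739 dirs deg [np.float64(-16.1), np.float64(-104.6)]
brass [336.9 234.9] area 991.5 c [ 0.5385 -0.1056] sides 0.0698 0.0496 dirs deg [np.float64(-85.4), np.float64(-175.9)]
brass [363.5 151. ] area 300.0 c [ 0.6925 -0.156 ] sides 0.0382 0.0351 dirs deg [np.float64(-45.0), np.float64(-136.2)]
orange [218.5 219.5] area 64.0 c [0.5626 0.1017] sides 0.0156 0.0158 dirs deg [np.float64(-90.4), np.float64(-179.6)]
green [187.1 173.1] area 92.0 c [0.6572 0.1685] sides 0.0148 0.0251 dirs deg [np.float64(-20.7), np.float64(-112.4)]
[121 119 116] [120 118 116] [96 90 87] [130 118 108]
```

View pics/crop1.png

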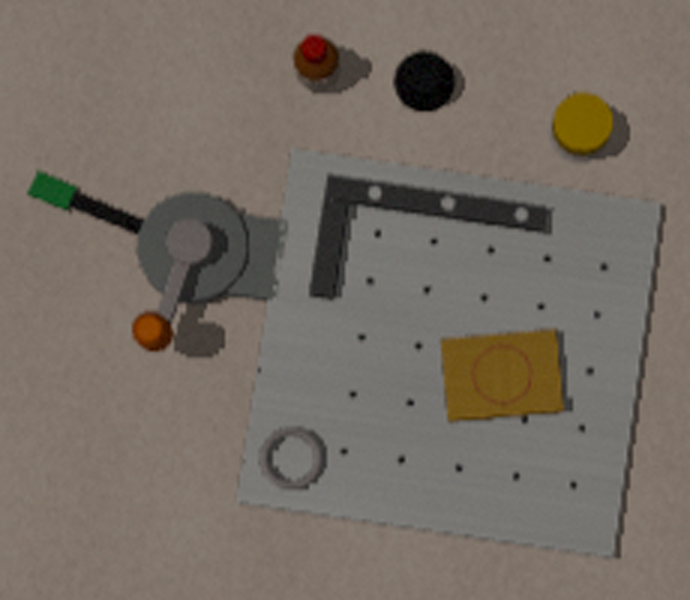

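```bash
cat > bedfit.py <<'E'
from h import *
def rigid(src,dst):
    a,b=src.mean(0),dst.mean(0);s=src-a;d=dst-b
    th=np.arctan2((s[:,0]*d[:,1]-s[:,1]*d[:,0]).sum(),(s*d).sum())
    M=np.array([[np.cos(th),-np.sin(th)],[np.sin(th),np.cos(th)]]);o=b-M@a
    return th,o,(src@M.T+o-dst)
if __name__=='__main__':
    f=grab('top');hsv=cv2.cvtColor(f['color'],cv2.COLOR_RGB2HSV)
    px=np.array([[291,151],[662,205],[616,556],[240,503]])/3+[170-.33,110-.33]
    W=onz(f,px,.012)[:,:2]
    th,o,res=rigid(np.array([[.11,.1],[.11,-.13],[-.11,-.13],[-.11,.1]]),W)
    print('bed yaw',np.degrees(th),'o',o,'res mm',(res*1e3).round(1))
    M=np.array([[np.cos(th),-np.sin(th)],[np.sin(th),np.cos(th)]])
    for n,p in dict(corner=(.08,.06),hinge=(.04,.15),reg=(.055,.025)).items(): print(n,(M@p+o).round(4))
    print('blank in bed',M.T@(np.array([.5385,-.1056])-o))
    h=M@[.04,.15]+o
    for n,p in (('knob',[.5626,.1017]),('green',[.6572,.1685])):
        v=M.T@(np.array(p)-h);print(n,v.round(4),np.linalg.norm(v).round(4),'lever angle deg',np.degrees(np.arctan2(v[1],-v[0])).round(1))
    o_=manip.get_obs();print(R.from_euler('xyz',o_['orientation']).as_matrix().round(3))
E
python3 bedfit.py
```

```text
bed yaw -8.478839929457719 o [ 0.55674545 -0.0615412 ] res mm [[ 0.9 -0.4]
 [ 1.8 -0.6]
 [-1.4 -0.4]
 [-1.3  1.4]]
corner [ 0.6447 -0.014 ]
hinge [0.6184 0.0809]
reg [ 0.6148 -0.0449]
blank in bed [-0.01154982 -0.04626744]
knob [-0.0583  0.0123] 0.0596 lever angle deg 11.9
green [0.0254 0.0923] 0.0958 lever angle deg 105.4
[[-0.939 -0.     0.345]
 [-0.345  0.001 -0.939]
 [-0.    -1.    -0.001]]
```

```bash
python3 -m creep '[[0,0,-5.7,6.76,12.2,0,255],[0,0,-5.7,6.76,12.2,0,255],[0,0,-5.7,6.76,12.2,0,255],[0,0,-5.7,6.76,12.2,0,255],[0,0,-5.7,6.76,12.2,0,255],[0,0,-5.7,6.76,12.2,0,255],[0,0,-5.7,6.76,12.2,0,255],[0,0,-5.7,6.76,12.2,0,255],[0,0,-5.7,6.76,12.2,0,255],[0,0,-5.7,6.76,12.2,0,255],[0,0,-5.7,6.76,12.2,0,255],[0,0,-5.7,6.76,12.2,0,255]]' 40
python3 -c "
from h import *
f=grab('wrist','w1.png');print(f['xyz'],f['orientation']);print(manip.get_obs()['ee_pos'])"
```

```text
clock: 1.4
ee_pos: [0.4871, -0.0939, 0.2386]
orientation: [-1.574, 0.001, 3.001]
contact_force: [-1.3, -0.9, -0.3]
opening: -0.003
[ 0.56163697 -0.10362406  0.37220966] [-0.29785195  0.0026272  -1.71129167]
[ 0.48675311 -0.09497017  0.23848548]
```

View pics/w1.png

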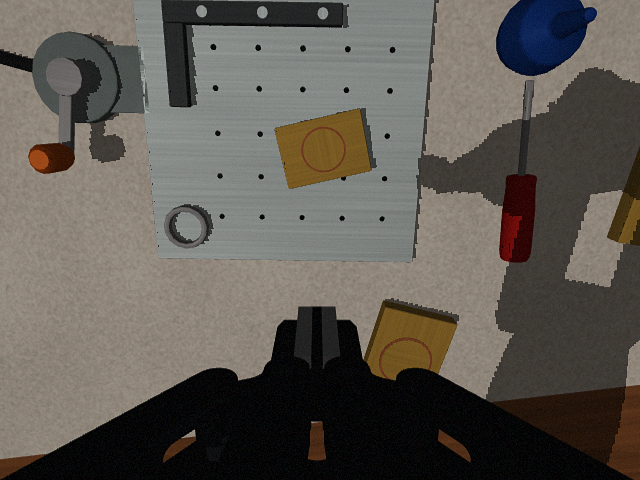

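```bash
python3 - <<'E'
from h import *
from bedfit import rigid
f=grab('wrist')
px=np.array([[158,259],[413,262],[189.5,26],[344,25.5],[190,106]])
W=onz(f,px,.012)[:,:2]
th,o,res=rigid(np.array([[-.11,.1],[-.11,-.13],[.08,.06],[.08,-.06],[.02,.06]]),W)
print('bed yaw',np.degrees(th),'o',o,'res mm',(res*1e3).round(1))
hsv=cv2.cvtColor(f['color'],cv2.COLOR_RGB2HSV)
for c in cv2.findContours(cv2.inRange(hsv,(15,120,60),(30,255,255)),0,2)[0]:
    if cv2.contourArea(c)>2000:
        r=cv2.minAreaRect(c);b=onz(f,cv2.boxPoints(r),.024);print(r[0],b[:,:2].round(4).tolist(),b.mean(0))
E
```

```text
bed yaw -9.001226269729623 o [ 0.55658    -0.06208214] res mm [[ 0.6 -0.2]
 [-0.5 -0.4]
 [ 1.5  1.7]
 [-0.9  0.7]
 [-0.8 -1.8]]
(406.8499755859375, 346.4499816894531) [[0.3328, -0.1115], [0.4013, -0.1402], [0.3676, -0.2045], [0.2959, -0.179]] [ 0.34940088 -0.15879975  0.024     ]
(322.10675048828125, 148.12921142578125) [[0.5608, -0.0686], [0.566, -0.1372], [0.5173, -0.1433], [0.5111, -0.0718]] [ 0.53881379 -0.10522155  0.024     ]
```

```bash
python3 -m creep '[[0,0,0,0,0,-2,255],[0,0,0,0,0,-4.2,255],[0,0,0,0,0,-4.2,255],[0,0,0,0,0,-4.2,255],[0,0,0,0,0,-5.2,255],[0,0,0,0,0,-5.2,255],[0,0,0,0,0,-5.2,255]]'; python3 -c "
from h import *
grab('scene','s1.png')"
```

```text
clock: 2.2
ee_pos: [0.4849, -0.098, 0.0301]
orientation: [-1.572, -0.003, 2.998]
contact_force: [0.3, -0.5, 0.5]
opening: -0.002
```

```bash
python3 -m creep '[[0,0,-0.1,0,0,-0.2,255],[0,0,-0.1,0.25,-0.04,-0.2,255],[0,0,-0.1,0.4,-0.06,-0.2,255],[0,0,-0.1,0.6,-0.09,-0.2,255],[0,0,-0.1,0.8,-0.12,-0.2,255],[0,0,-0.1,1.0,-0.155,-0.2,255],[0,0,-0.1,1.2,-0.185,-0.2,255],[0,0,-0.1,1.4,-0.22,-0.2,255],[0,0,-0.1,1.5,-0.23,-0.2,255],[0,0,-0.1,1.6,-0.25,-0.2,255],[0,0,-0.1,1.7,-0.265,-0.2,255],[0,0,-0.1,1.7,-0.265,-0.2,255]]'; python3 - <<'E'
from h import *
f=grab('wrist','w2.png')
E
```

```text
clock: 3.45
ee_pos: [0.5551, -0.1091, 0.0235]
orientation: [-1.571, 0.002, 2.989]
contact_force: [-1.0, -0.1, 0.0]
opening: -0.002
```

View pics/w2.png

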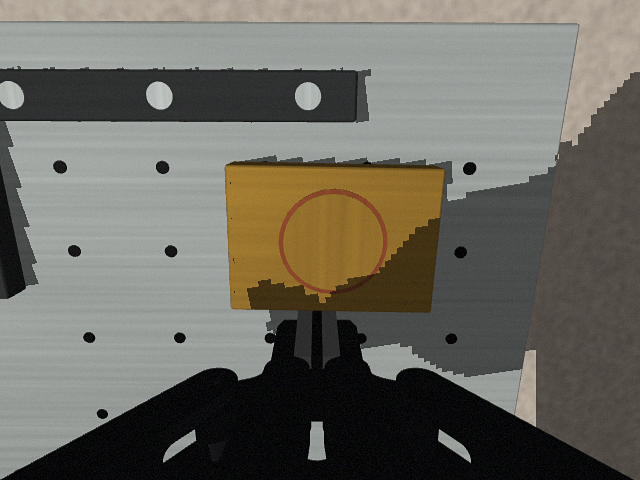

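```bash
python3 -m creep '[[0,0,0,0.1,-0.015,0,255],[0,0,0,0.2,-0.03,0,255],[0,0,0,0.25,-0.04,0,255],[0,0,0,0.3,-0.05,0,255],[0,0,0,0.35,-0.055,0,255],[0,0,0,0.35,-0.055,0,255],[0,0,0,0.35,-0.055,0,255]]'; python3 - <<'E'
from h import *
f=grab('wrist')
hsv=cv2.cvtColor(f['color'],cv2.COLOR_RGB2HSV)
m=cv2.inRange(hsv,(15,100,25),(30,255,255))
c=max(cv2.findContours(m,0,2)[0],key=cv2.contourArea)
r=cv2.minAreaRect(c);b=onz(f,cv2.boxPoints(r),.024)[:,:2]
t=np.radians(-8.8);M=np.array([[np.cos(t),-np.sin(t)],[np.sin(t),np.cos(t)]])
print(r,((b-[.5567,-.0618])@M).round(4).tolist(),((np.array(manip.get_obs()['ee_pos'])[:2]-[.5567,-.0618])@M).round(4))
E
```

```text
clock: 4.2
ee_pos: [0.5678, -0.1112, 0.0233]
orientation: [-1.571, -0.001, 2.99]
contact_force: [-8.5, 0.3, 3.8]
opening: 0.0
((334.42425537109375, 237.54425048828125), (220.12571716308594, 147.8574676513672), 1.3169124126434326) [[0.0315, -0.0136], [0.0815, -0.0179], [0.0801, -0.0861], [0.0297, -0.0896]] [ 0.0186 -0.0471]
```

```bash
python3 - <<'E'
from h import *
print(manip.get_obs()['joints'].round(2))
f=grab('top');hsv=cv2.cvtColor(f['color'],cv2.COLOR_RGB2HSV)
m=cv2.inRange(hsv,(100,150,40),(130,255,255))
for c in cv2.findContours(m,0,2)[0]:
    if cv2.contourArea(c)>200:
        x,y,w,h=cv2.boundingRect(c);print(onz(f,[[x,y],[x+w,y+h],[x+w/2,y+h/2]],.035).round(3))
E
```

```text
[-0.33  0.36  1.79  0.    0.99  1.39]
[[ 0.625 -0.249  0.035]
 [ 0.57  -0.303  0.035]
 [ 0.597 -0.276  0.035]]
```

```bash
python3 -m creep '[[0,0,0,-0.5,0.08,0,255],[0,0,0,-0.5,0.08,0,255],[0,0,0,-0.5,0.08,2,255],[0,0,0,-0.5,0.08,2,255],[0,0,0,-0.5,0.08,2,255]]'
```

```text
clock: 4.8
ee_pos: [0.5531, -0.1096, 0.1095]
orientation: [-1.569, 0.011, 2.99]
contact_force: [-0.4, -0.1, -0.1]
opening: 0.001
```

```bash
python3 -m creep '[[0,0,4,0.4,-0.8,0.3,255],[0,0,8,0.94,-1.82,0.3,255],[0,0,12,0.94,-1.82,0.3,255],[0,0,18,0.94,-1.82,0.3,255],[0,0,18,0.94,-1.82,0.3,255],[0,0,18,0.94,-1.82,0.3,255],[0,0,18,0.94,-1.82,0.3,255],[0,0,18,0.94,-1.82,0.3,255],[0,0,18,0.94,-1.82,0.3,255],[0,0,18,0.94,-1.82,0.3,255],[0,0,18,0.94,-1.82,0.3,255],[0,0,18,0.94,-1.82,0.3,255]]'; python3 -c "
from h import *
grab('wrist','w3.png')"
```

```text
clock: 6.0
ee_pos: [0.5913, -0.1826, 0.1211]
orientation: [-1.568, 0.011, -1.722]
contact_force: [-0.5, -0.0, 0.4]
opening: 0.001
```

View pics/w3.png

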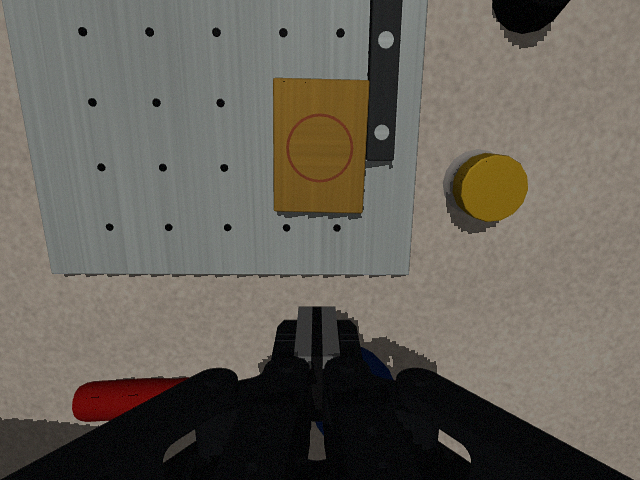

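```bash
python3 -m creep '[[0,0,0,0.02,0.15,-1.2,255],[0,0,0,0.02,0.15,-2.2,255],[0,0,0,0.02,0.15,-2.46,255],[0,0,0,0.02,0.15,-2.46,255],[0,0,0,0.04,0.3,-2.46,255],[0,0,0,0.08,0.5,-2.46,255],[0,0,0,0.11,0.7,-2.46,255],[0,0,0,0.14,0.9,-2.46,255],[0,0,0,0.17,1.1,-2.46,255],[0,0,0,0.2,1.3,-2.46,255],[0,0,0,0.23,1.5,-2.46,255],[0,0,0,0.23,1.5,-2.46,255]]'; python3 -m creep '[[0,0,0,0.02,0.15,0,255],[0,0,0,0.05,0.3,0,255],[0,0,0,0.07,0.45,0,255],[0,0,0,0.07,0.45,0,255]]';python3 -c "
from h import *
grab('wrist','w4.png')"
```

```text
clock: 7.25
ee_pos: [0.6007, -0.121, 0.0228]
orientation: [-1.568, 0.012, -1.724]
contact_force: [0.2, -0.6, -0.3]
opening: -0.001
clock: 7.65
ee_pos: [0.6035, -0.1018, 0.0226]
orientation: [-1.569, 0.013, -1.723]
contact_force: [-0.5, 0.4, -0.3]
opening: -0.002
```

View pics/w4.png

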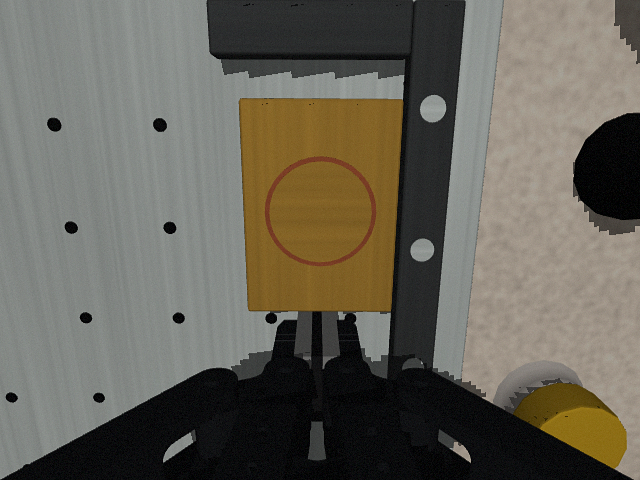

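```bash
python3 -m creep '[[0,0,0,0.02,0.12,0,255],[0,0,0,0.03,0.2,0,255],[0,0,0,0.04,0.25,0,255],[0,0,0,0.045,0.29,0,255],[0,0,0,0.045,0.29,0,255]]'; python3 -m creep '[[0,0,0,0.005,0.04,0,255],[0,0,0,0.01,0.07,0,255],[0,0,0,0.01,0.07,0,255]]'
```

```text
clock: 8.2
ee_pos: [0.605, -0.09, 0.0224]
orientation: [-1.569, 0.014, -1.723]
contact_force: [-0.0, -1.8, 0.5]
opening: 0.005
clock: 8.5
ee_pos: [0.6052, -0.0894, 0.0224]
orientation: [-1.569, 0.01, -1.723]
contact_force: [-1.5, -11.0, 0.3]
opening: -0.003
```

```bash
python3 -m creep '[[0,0,0,-0.05,-0.3,0,255],[0,0,0,-0.05,-0.3,0,255],[0,0,0,-0.05,-0.3,2.2,255],[0,0,0,-0.05,-0.3,2.2,255],[0,0,0,-0.05,-0.3,2.2,255]]'; python3 -m creep '[[0,0,-3,-0.4,0.8,0,255],[0,0,-6,-1.2,1.63,0,255],[0,0,-9,-1.2,1.63,0,255],[0,0,-18,-1.2,1.63,0,255],[0,0,-18,-1.2,1.63,0,255],[0,0,-18,-1.2,1.63,0,255],[0,0,-18,-1.2,1.63,0,255],[0,0,-18,-1.2,1.63,0,255],[0,0,-18,-1.2,1.63,0,255],[0,0,-18,-1.2,1.63,0,255],[0,0,-18,-1.2,1.63,0,255],[0,0,-18,-1.2,1.63,0,255]]';python3 -c "
from h import *
grab('wrist','w5.png')"
```

```text
clock: 9.0
ee_pos: [0.6076, -0.1021, 0.1172]
orientation: [-1.558, 0.01, -1.723]
contact_force: [1.3, -0.0, -0.4]
opening: 0.004
clock: 10.2
ee_pos: [0.5591, -0.0363, 0.1165]
orientation: [-1.559, 0.009, 2.989]
contact_force: [-0.4, -0.1, 0.0]
opening: 0.0
```

View pics/w5.png

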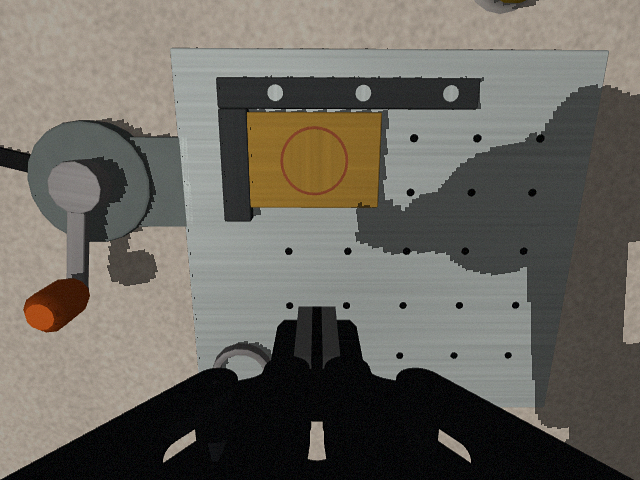

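```bash
python3 -m creep '[[0,0,0,0,0,-1.2,255],[0,0,0,0,0,-2.2,255],[0,0,0,0,0,-2.35,255],[0,0,0,0,0,-2.35,255],[0,0,0,0.2,-0.03,-2.35,255],[0,0,0,0.35,-0.055,-2.35,255],[0,0,0,0.42,-0.065,-2.35,255],[0,0,0,0.47,-0.073,-2.35,255],[0,0,0,0.47,-0.073,-2.35,255]]'; python3 -m creep '[[0,0,0,0.03,-0.005,0,255],[0,0,0,0.06,-0.01,0,255],[0,0,0,0.06,-0.01,0,255]]'
```

```text
clock: 11.15
ee_pos: [0.5778, -0.0393, 0.0225]
orientation: [-1.559, 0.008, 2.991]
contact_force: [-1.4, -0.6, 1.6]
opening: 0.002
clock: 11.45
ee_pos: [0.5793, -0.0395, 0.0223]
orientation: [-1.559, 0.006, 2.991]
contact_force: [-5.0, -0.8, 3.7]
opening: 0.001
```

```bash
python3 -m creep '[[0,0,0,0.03,-0.005,0,255],[0,0,0,0.06,-0.01,0,255],[0,0,0,0.08,-0.012,0,255],[0,0,0,0.08,-0.012,0,255]]'; python3 -m creep '[[0,0,0,-0.5,0.08,0,255],[0,0,0,-0.5,0.08,0,255],[0,0,0,-0.5,0.08,2.2,255],[0,0,0,-0.5,0.08,2.2,255],[0,0,0,-0.5,0.08,2.2,255]]'
python3 -c "
from h import *
f=grab('wrist')['color'];cv2.imwrite('pics/w6.png',cv2.resize(f[40:240,190:430,::-1],None,fx=3,fy=3,interpolation=2))"
```

```text
clock: 11.85
ee_pos: [0.5797, -0.0395, 0.0218]
orientation: [-1.559, -0.001, 2.992]
contact_force: [-11.3, 1.4, 9.7]
opening: -0.002
clock: 12.35
ee_pos: [0.5654, -0.0374, 0.1168]
orientation: [-1.558, 0.013, 2.992]
contact_force: [1.1, -0.1, 0.8]
opening: 0.001
```

View pics/w6.png

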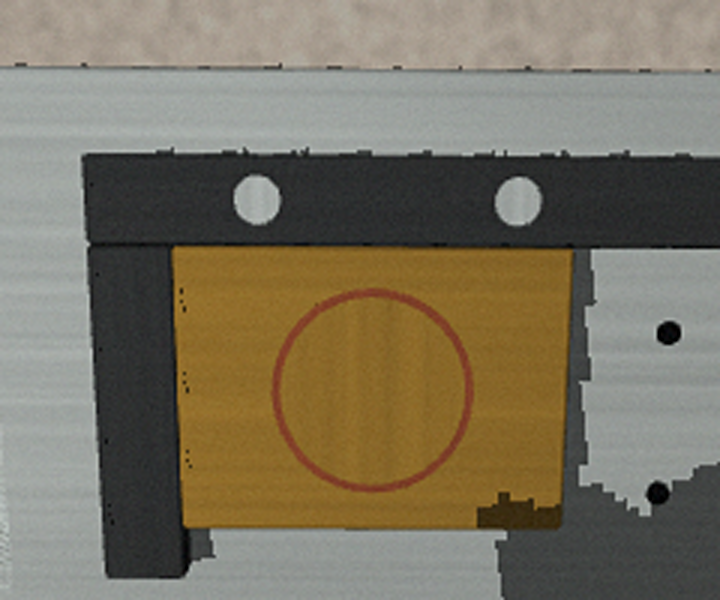

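```bash
python3 -m creep '[[0,0,2,-0.07,1.2,0.6,150],[0,0,4,-0.07,2.4,0.6,150],[0,0,17,-0.07,3.48,0.6,150],[0,0,17,-0.07,3.48,0.6,150],[0,0,17,-0.07,3.48,0.6,150],[0,0,17,-0.07,3.48,0.6,150],[0,0,17,-0.07,3.48,0.6,150],[0,0,17,-0.07,3.48,0.6,150],[0,0,17,-0.07,3.48,0.6,150],[0,0,17,-0.07,3.48,0.6,150],[0,0,17,-0.07,3.48,0.6,150],[0,0,17,-0.07,3.48,0.6,150]]'; python3 -m creep '[[0,0,16.6,0,0,0,120],[0,0,16.6,0,0,0,120],[0,0,16.6,0,0,0,120],[0,0,16.6,0,0,0,120],[0,0,16.6,0,0,0,120],[0,0,16.6,0,0,0,120],[0,0,16.6,0,0,0,120],[0,0,16.6,0,0,0,120],[0,0,16.6,0,0,0,120],[0,0,16.6,0,0,0,120],[0,0,16.6,0,0,0,120],[0,0,16.6,0,0,0,120]]';python3 - <<'E'
from h import *
f=grab('wrist','w7.png')
hsv=cv2.cvtColor(f['color'],cv2.COLOR_RGB2HSV)
m=cv2.inRange(hsv,(5,170,60),(14,255,255))
for c in cv2.findContours(m,0,2)[0]:
    if cv2.contourArea(c)>100: r=cv2.boundingRect(c);print(r,onz(f,[r[0]+r[2]/2,r[1]+r[3]/2],.05))
print(manip.get_obs()['joints'].round(2))
E
```

```text
clock: 13.6
ee_pos: [0.5606, 0.1021, 0.137]
orientation: [-1.559, 0.008, -1.812]
contact_force: [-0.1, 0.2, -0.4]
opening: 0.41
clock: 14.8
ee_pos: [0.5605, 0.1022, 0.1367]
orientation: [-1.56, 0.009, -0.367]
contact_force: [-0.7, -1.0, 0.6]
opening: 0.53
(295, 243, 39, 47) [[0.56246317 0.10244547 0.05      ]]
[ 0.03  0.19  1.77  0.01  1.19 -1.18]
```

View pics/w7.png

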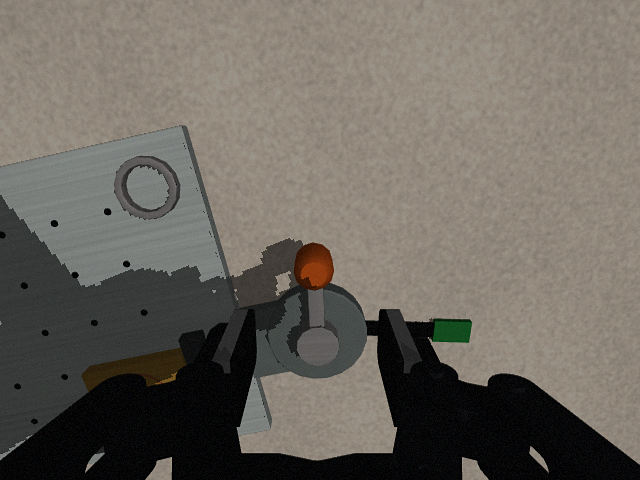

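```bash
python3 -m creep '[[0,0,0,0.05,0,-1,120],[0,0,0,0.05,0,-2.15,120],[0,0,0,0.05,0,-2.15,120],[0,0,0,0.05,0,-2.15,120],[0,0,0,0.05,0,-2.15,255],[0,0,0,0.05,0,-2.15,255],[0,0,0,0.05,0,-2.15,255],[0,0,0,0.05,0,-2.15,255],[0,0,0,0.05,0,-2.15,255]]' 30; python3 - <<'E'
from h import *
p=manip.get_obs()['ee_pos'];h=np.array([.619,.0805]);v=p[:2]-h
a0=np.degrees(np.arctan2(v[1],v[0]));r=.06;print(a0,np.linalg.norm(v))
for i in range(1,13):
    a=np.radians(a0+(66.5-a0)*i/12);t=h+r*np.array([np.cos(a),np.sin(a)])
    print(i,((66.5-a0)*i/12/5).round(2),((t-p[:2])/.04).round(2))
E
```

```text
clock: 15.75
ee_pos: [0.5645, 0.1021, 0.0537]
orientation: [-1.558, 0.004, -0.367]
contact_force: [-1.5, -0.8, 6.5]
opening: 0.237
158.33379134927398 0.05860766762234787
1 -1.53 [0.05 0.19]
2 -3.06 [0.16 0.36]
3 -4.59 [0.29 0.51]
4 -6.12 [0.44 0.65]
5 -7.65 [0.61 0.76]
6 -9.18 [0.79 0.85]
7 -10.71 [0.98 0.91]
8 -12.24 [1.18 0.95]
9 -13.78 [1.38 0.96]
10 -15.31 [1.58 0.94]
11 -16.84 [1.77 0.9 ]
12 -18.37 [1.96 0.83]
```

```bash
python3 -m creep '[[0,0,-0.8,0.02,0.1,0,255],[0,0,-1.5,0.06,0.19,0,255],[0,0,-3,0.16,0.36,0,255],[0,0,-4.6,0.29,0.51,0,255],[0,0,-6.1,0.44,0.65,0,255],[0,0,-7.6,0.61,0.76,0,255],[0,0,-9.2,0.79,0.85,0,255],[0,0,-9.2,0.79,0.85,0,255]]'; cat > arc.py <<'E'
from h import *
import sys
s=manip.get_obs();p=s['ee_pos'];h=np.array([.619,.0805]);v=p[:2]-h;n=int(sys.argv[1]);T=float(sys.argv[2])
a0=np.degrees(np.arctan2(v[1],v[0]));print(a0,np.linalg.norm(v),s['contact_force'])
for i in range(1,n+1):
    a=np.radians(a0+(T-a0)*i/n);t=h+.06*np.array([np.cos(a),np.sin(a)])
    print(i,((T-a0)*i/n/5).round(2),((t-p[:2])/.04).round(2))
E
python3 arc.py 6 67.5
```

```text
clock: 16.55
ee_pos: [0.5967, 0.1357, 0.0539]
orientation: [-1.558, 0.003, -1.171]
contact_force: [0.4, -4.0, -2.9]
opening: 0.235
111.96393422336494 0.059492990016961816 [ 0.38239675 -4.0164284  -2.94374472]
1 -1.48 [0.18 0.07]
2 -2.96 [0.37 0.11]
3 -4.45 [0.56 0.12]
4 -5.93 [0.76 0.11]
5 -7.41 [0.95 0.07]
6 -8.89 [1.13 0.01]
```

```bash
python3 -m creep '[[0,0,-1.5,0.18,0.07,0,255],[0,0,-3,0.37,0.11,0,255],[0,0,-4.5,0.56,0.12,0,255],[0,0,-5.9,0.76,0.11,0,255],[0,0,-7.4,0.95,0.07,0,255],[0,0,-8.9,1.13,0.01,0,255],[0,0,-8.9,1.13,0.01,0,255],[0,0,-8.9,1.13,0.01,0,255]]'; python3 arc.py 1 66.5; python3 - <<'E'
from h import *
f=grab('wrist','w8.png')
E
```

```text
clock: 17.35
ee_pos: [0.6414, 0.1362, 0.054]
orientation: [-1.558, 0.003, -1.942]
contact_force: [-2.5, 0.1, -2.6]
opening: 0.237
68.12329564205477 0.06000487978928729 [-2.50651819  0.08513367 -2.64677114]
1 -0.32 [ 0.04 -0.02]
```

View pics/w8.png

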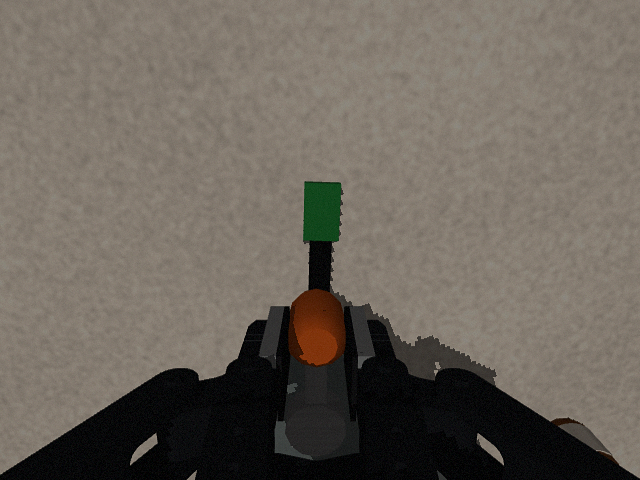

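```bash
cat > ptr.py <<'E'
from h import *
f=grab('wrist');hsv=cv2.cvtColor(f['color'],cv2.COLOR_RGB2HSV)
m=cv2.inRange(hsv,(50,120,70),(75,255,255));c=max(cv2.findContours(m,0,2)[0],key=cv2.contourArea)
r=cv2.minAreaRect(c);b=onz(f,cv2.boxPoints(r),.005)[:,:2];print(r,b.round(4).tolist())
g=b.mean(0);e=[b[1]-b[0],b[2]-b[1]];e=max(e,key=np.linalg.norm);e=e*np.sign(e[1])
print('sides',np.linalg.norm(b[1]-b[0]),np.linalg.norm(b[2]-b[1]),'edge dir',np.degrees(np.arctan2(e[1],e[0])))
for h in ([.619,.0805],[.6192,.0803],[.6184,.0809]): print('from hinge',np.degrees(np.arctan2(*(g-h)[::-1])),np.linalg.norm(g-h))
mo=cv2.inRange(hsv,(3,150,60),(16,255,255));c=max(cv2.findContours(mo,0,2)[0],key=cv2.contourArea);x,y,w,hh=cv2.boundingRect(c)
for yy,z in((y,.03),(y+hh,.061)): print('knob',onz(f,[x+w/2,yy],z).round(4))
p=manip.get_obs()['ee_pos'];print('tcp',p,'tcp px',proj(f,p))
E
python3 ptr.py
```

```text
((321.5531311035156, 211.55551147460938), (36.20883560180664, 56.85612869262695), 1.2453643083572388) [[0.6453, 0.1613], [0.6553, 0.1847], [0.6697, 0.1787], [0.6603, 0.155]]
sides 0.025486676235190575 0.015659071621975714 edge dir 66.91563492389562
from hinge 66.63240192535822 0.09739143724389478
from hinge 66.78691396173205 0.09749606181133431
from hinge 66.2144890210239 0.0972648102250868
knob [[0.6463 0.1461 0.03  ]]
knob [[0.6402 0.1317 0.061 ]]
tcp [0.64137147 0.1362129  0.05396776] tcp px [[316.21063012 343.48364536]]
```

```bash
python3 -m creep '[[0,0,-0.25,0.03,-0.013,0,255],[0,0,-0.25,0.03,-0.013,0,255],[0,0,-0.25,0.03,-0.013,0,255]]'; python3 arc.py 1 66.6
```

```text
clock: 17.75
ee_pos: [0.6423, 0.1358, 0.054]
orientation: [-1.558, 0.003, -1.965]
contact_force: [-2.3, -0.5, -2.2]
opening: 0.235
67.15067137316396 0.060001797216212606 [-2.28351042 -0.54025461 -2.24287643]
1 -0.11 [ 0.01 -0.01]
```

Now nudge the last half degree, release slowly, lift, and look.

```bash
python3 -m creep '[[0,0,-0.1,0.013,-0.006,0,255],[0,0,-0.1,0.013,-0.006,0,255],[0,0,-0.1,0.013,-0.006,0,120],[0,0,-0.1,0.013,-0.006,0,120],[0,0,-0.1,0.013,-0.006,0,120],[0,0,-0.1,0.013,-0.006,0,120],[0,0,-0.1,0.013,-0.006,1,120],[0,0,-0.1,0.013,-0.006,2.5,120],[0,0,-0.1,0.013,-0.006,2.5,120],[0,0,-0.1,0.013,-0.006,2.5,120]]'; python3 ptr.py; python3 - <<'E'
from h import *
f=grab('wrist');t=grab('top')
o=t['color']
cv2.imwrite('pics/w9.png',np.hstack([f['color'],])[...,::-1])
a=cv2.resize(f['color'][100:480,120:520],(400,380));b=cv2.resize(o[110:300,170:370],(400,380),interpolation=2)
cv2.imwrite('pics/fin.png',np.hstack([a,b])[...,::-1])
E
```

```text
clock: 18.75
ee_pos: [0.6453, 0.1358, 0.1581]
orientation: [-1.552, 0.006, -1.974]
contact_force: [0.4, 0.6, 0.0]
opening: 0.526
((309.0, 182.5), (37.0, 22.0), 90.0) [[0.6556, 0.1846], [0.6691, 0.1788], [0.6594, 0.1557], [0.6455, 0.1617]]
sides 0.014737172020730127 0.025025685779902666 edge dir 67.04275300197268
from hinge 66.81897248496759 0.09756724066820137
from hinge 66.97300506921638 0.09767271926678325
from hinge 66.40205330835026 0.0974382965164883
knob [[0.647  0.1462 0.03  ]]
knob [[0.6401 0.1302 0.061 ]]
tcp [0.64364266 0.13563123 0.15522419] tcp px [[312.1250002  341.64415519]]
```

View pics/fin.png

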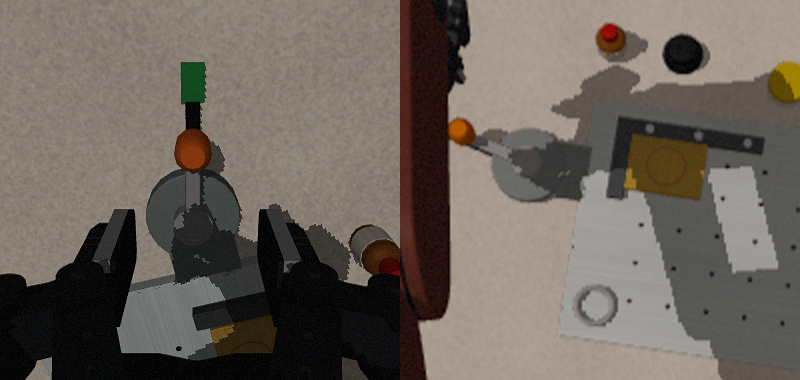

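```bash
python3 -m creep '[[0,0,0,0,0,1,120],[0,0,0,0,0,1,120],[0,0,0,0,0,1,120]]'; python3 -c "
from bench import manip
print(manip.sign_off())"
```

```text
clock: 19.2
ee_pos: [0.6416, 0.1354, 0.1912]
orientation: [-1.561, 0.001, -1.974]
contact_force: [0.0, 0.2, 0.2]
opening: 0.533
the job is handed in; nothing more can be done
None
```

I slid the blank into the corner against both stops, turned the lever to the green pointer, and handed the job in at 19.2 s of the 59 s allowed. `sign_off` gives no verdict, so the checks below are my own.

- **Blank:** Three brass plates looked alike. I took the one on the bed, at top-view pixel (337,235), because it measured about 70 x 50 mm against roughly 100 x 73 mm for the other two. I pushed it with shut fingers towards the far fence, then the left stop, then the fence again. Contact forces reached about 11 N at each stop. An enlarged wrist picture showed no visible gap on either side, and the final top view still shows it in the corner.
- **Lever:** I gripped the knob and turned it about 92° clockwise to the pointer, then let go and lifted clear. The last wrist picture put the knob at about 66.9° and the pointer at 66.8–67.0° in world terms. Other estimates of the hinge position gave 66.2–66.4° for the pointer, so alignment is good to about half a degree.
- **Other things:** The ring, bottle, loupe and pot look undisturbed in the last view. The driver and blower were outside that view, so I did not re-check them; I saw no sign of contact there. The gripper was touching nothing at hand-in.

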